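# Draw the spark-trap cover down evenly with its four bar nuts

### The arm

A 6-joint arm with a two-finger parallel gripper is mounted at the origin on the work surface. World frame = base frame: x ahead of the robot, y to its left, z up, the work surface at z = 0. Lengths are in m, angles in rad, forces in N, time in s.
With the tool pointing down it reaches from about 0.325 to 0.775 m from the base axis. Payload 5.5 kg.
Tool frame: the origin (TCP) lies midway between the tips of the shut fingers; the grasp point (between the pads) lies 19 mm behind it; z points along the fingers, y is the line along which they close (so a half turn about z gives the same grasp; the last joint's range is limited). The gripper opens to 88 mm and grips with 3 to 60 N. Pads are 20 mm wide; open, the fingers measure 115 mm over their backs; the gripper's body (75 mm by 178 mm) begins 61 mm behind the grasp point.
Start: joints at [1.274, 0.091, 1.231, -0, 1.82, -0.057], TCP at [0.143, 0.583, 0.223] pointing down, gripper open.
Joint ranges: [-2.87, 2.87], [-0.86, 2.18], [0.17, 2.46], [-1.51, 4.65], [0.06, 2.69], [-2.65, 2.65]. Speed limits (rad/s): [2.57, 2.57, 3.01, 3.14, 3.14, 3.14].

### API

Orientations are given as a unit quaternion [w, x, y, z].
In Python, from rig import arm gives the robot as it stands.
- The arm moves only by the shell command python3 nudge.py 'ROWS' [OPENING] [FORCE]. ROWS is a JSON list of rows, 1 to 8 of them, each an object with the fields sx, sy, sz (the shift in m), spin (a turn about the tool's z in rad); a field left out counts as zero; each row shifts and turns the commanded pose from where the row before left it, along the tool's axes as they then stand; what a row does not reach is not made up. A row lasts 1/10 s, in which the tool goes at most 0.05 m and 0.15 rad, less where a joint would pass 70% of its speed; a pose out of reach is approached as far as the arm can. OPENING is the finger opening in m, set as the command begins (- or left out keeps the last). The fingers move at their own pace and stop on an object; FORCE is the grip in N (left out, the last holds). Time passes only in rows, so rows that do not move let the fingers close. It prints the time, the measured TCP pose, the force, the opening and the grip force at its end. Input that does not fit is refused with a message, and nothing moves.
- arm.get_state(): the state, without advancing time (a new reading comes with each control period).
- arm.camera(name): name is "scene" or "top" or "wrist"; returns the picture (480x640x3 uint8, blue, green, red); there is no depth.
- arm.get_calibration(name): a dict with "vertical_fov" (degrees; the focal length in pixels is half the picture's height over the tangent of half this angle, whatever the lens; pixels are square), "cx", "cy" (the principal point, pixels), "rvec" (rotation vector, rad) and "tvec" (3), from world to camera coordinates, as OpenCV has them; the wrist camera has in their place "hand_eye" (4x4, takes a point from camera to tool coordinates, whose origin is the TCP and whose axes are the flange's). Camera axes: x right, y down, z forward; pixel columns grow to the right and rows downward; lengths in m; the calibration is good to about 2 mm. A picture is of the moment at which its call begins: read the wrist's pose just before it. get_calibration takes no time and is no camera call.
- arm.sign_off(): hands the job in; it is judged then, once.
The state is a dict: "clock": time; "q": joint angles; "dq": joint speeds; "joint_efforts": joint torques, N m; "eef_pos": TCP position; "tcp_rot": TCP orientation; "contact_force": force on the tool from outside, world axes, zero at the start; "wrist_torque": the same for the moment, N m; "gripper_width": finger opening in m; "grip_force": force on a finger pad.
Only numpy, scipy, OpenCV 4.12 (cv2) and the standard library are available. Lean on these libraries where they do the work, as an engineer would, in place of code of your own. Each camera call takes 0.05 s, during which the arm holds its last target. There are 200 camera calls.

### The job

Tighten the four bar nuts of the extractor's spark-trap cover so that the cover seats evenly on its seal: work crosswise, each nut followed by the one diagonally opposite, first a round of about a tenth of a turn each and then a round until every nut is felt to come up snug. Never pull one side down so far that the cover cocks, do not crush the seal by forcing a nut, and leave the other things on the table where they are.

Things in the scene. Friction and masses are not known exactly. Their poses are not given: they have to be found in the camera images.
- housing: Grey sheet-metal spark-trap housing of a fume extractor, 220 x 220 mm, 85 mm high, fixed to the table, a 90 mm duct stub on its +x side. Origin: centre of its underside, z up. Nuts stand at x, y (mm) = (-70,-70) nut1, (70,-70) nut2, (70,70) nut3, (-70,70) nut4: nut1 is diagonally oppopoint nut3, nut2 oppopoint nut4.
- cover: Square aluminium cover, 210 x 210 x 10 mm, origin at the centre of its underside, z up. Springs (1.6 N per mm together) float it level, underside 100 mm above the table; it tilts to the side pulled down. It bottoms on a rubber seal after 5.5 to 8 mm: how far is hidden and differs each time. Tilted over 0.044 rad (2.5 degrees) it nips the seal: a failure.
- nut1: Nut 1: dark steel bar nut; origin at its lower tip, 44 mm below nut1_grip; it presses on the cover. Friction 0.15 N m (springs add 0.04); grip it with 40 N. Once bottomed it presses about 150 N more per rad, and the torque felt standing still after each small turn rises: 0.08 to 0.15 N m above that felt after 0.2 rad of free turning is snug (20 to 45 N). Over 60 N crushes the seal.
- nut2: Nut 2: dark steel bar nut; origin at its lower tip, 44 mm below nut2_grip; it presses on the cover. Friction 0.15 N m (springs add 0.04); grip it with 40 N. Once bottomed it presses about 150 N more per rad, and the torque felt standing still after each small turn rises: 0.08 to 0.15 N m above that felt after 0.2 rad of free turning is snug (20 to 45 N). Over 60 N crushes the seal.
- nut3: Nut 3: dark steel bar nut; origin at its lower tip, 44 mm below nut3_grip; it presses on the cover. Friction 0.15 N m (springs add 0.04); grip it with 40 N. Once bottomed it presses about 150 N more per rad, and the torque felt standing still after each small turn rises: 0.08 to 0.15 N m above that felt after 0.2 rad of free turning is snug (20 to 45 N). Over 60 N crushes the seal.
- nut4: Nut 4: dark steel bar nut; origin at its lower tip, 44 mm below nut4_grip; it presses on the cover. Friction 0.15 N m (springs add 0.04); grip it with 40 N. Once bottomed it presses about 150 N more per rad, and the torque felt standing still after each small turn rises: 0.08 to 0.15 N m above that felt after 0.2 rad of free turning is snug (20 to 45 N). Over 60 N crushes the seal.
- nut1_grip (a point): Where to grip nut 1: on its axis, on its bar handle. Bar 68 mm long along this point's x, 16 mm wide along y, from 24 mm below this point to 12 mm above; a 32 mm round hub below it. Clockwise from above tightens: it goes down 6 mm per rad (coarse quick thread), stays where left. 0.08 to 0.2 rad of play before it touches the floating cover; 1.0 to 1.55 rad in all from the start until it bottoms.
- nut2_grip (a point): Where to grip nut 2: on its axis, on its bar handle. Bar 68 mm long along this point's x, 16 mm wide along y, from 24 mm below this point to 12 mm above; a 32 mm round hub below it. Clockwise from above tightens: it goes down 6 mm per rad (coarse quick thread), stays where left. 0.08 to 0.2 rad of play before it touches the floating cover; 1.0 to 1.55 rad in all from the start until it bottoms.
- nut3_grip (a point): Where to grip nut 3: on its axis, on its bar handle. Bar 68 mm long along this point's x, 16 mm wide along y, from 24 mm below this point to 12 mm above; a 32 mm round hub below it. Clockwise from above tightens: it goes down 6 mm per rad (coarse quick thread), stays where left. 0.08 to 0.2 rad of play before it touches the floating cover; 1.0 to 1.55 rad in all from the start until it bottoms.
- nut4_grip (a point): Where to grip nut 4: on its axis, on its bar handle. Bar 68 mm long along this point's x, 16 mm wide along y, from 24 mm below this point to 12 mm above; a 32 mm round hub below it. Clockwise from above tightens: it goes down 6 mm per rad (coarse quick thread), stays where left. 0.08 to 0.2 rad of play before it touches the floating cover; 1.0 to 1.55 rad in all from the start until it bottoms.
- wrench: A steel spanner, 190 mm, flat on the table to the left of the housing; its origin is the centre of its underside. A bystander: leave it alone.
- hammer: A hammer with a wooden handle, lying to the right of the housing; its origin is the centre of its underside. A bystander: leave it alone.
- brush: A wire hand brush, lying on the table; its origin is the centre of its underside. A bystander: leave it alone.
- spraycan: An upright spray can, 60 mm across and 170 mm high; its origin is the centre of its underside. A bystander: leave it alone.
- pipering: An upright cut-off of steel pipe, 90 mm across and 40 mm high; its origin is the centre of its underside. A bystander: leave it alone.
- angle: A 150 mm piece of steel angle, 53 mm high; its origin is the centre of its underside. A bystander: leave it alone.
- magnet: A square welding magnet, 80 x 80 x 22 mm; its origin is the centre of its underside. A bystander: leave it alone.

How it is judged:
By the outcome, as a careful person would: the job done as asked, in the order asked, and still so for the second after the job is handed in, with the robot touching nothing.
It also fails if it takes over 72 s, if anything falls off the work surface, if the arm or the gripper's body presses on something with over 40 N, if the wrist force passes 120 N, or if a joint passes its speed limit or range.

## Working session

There is one attempt and no reset: what is moved stays moved. The work goes in short steps, Python scripts to look and compute and a shell command to move; the robot and the scene stay as the last step left them, time stands still between calls to the robot, and variables do not carry over. Pictures are saved under pics/ and viewed, at most 10 in all, crops included, and the job is handed in when it is done.

```bash
ls; mkdir -p pics; python3 - <<'E'
from rig import arm
import cv2
for n in("scene","top"):
    cv2.imwrite(f"pics/{n}0.png",arm.camera(n)); print(n,arm.get_calibration(n))
print(arm.get_calibration("wrist")); s=arm.get_state(); print(s)
cv2.imwrite("pics/wrist0.png",arm.camera("wrist"))
E
```

```text
nudge.py
pics
rig.py
scene {'vertical_fov': 57.970980943333466, 'cx': 324.6661076856881, 'cy': 233.67006800257698, 'rvec': array([ 1.70235875,  1.78291913, -0.80735138]), 'tvec': array([ 0.01310186, -0.30583122,  1.50082504])}
top {'vertical_fov': 51.17345889436698, 'cx': 319.7640001428277, 'cy': 240.08912192355237, 'rvec': array([ 2.13821281, -2.17966337,  0.11914658]), 'tvec': array([0.03229897, 0.57324776, 1.31336433])}
{'vertical_fov': 71.48506604142302, 'cx': 326.8403916180227, 'cy': 239.96880258145623, 'hand_eye': array([[-6.77522618e-04, -9.59440440e-01, -2.81910594e-01,
         7.62471679e-02],
       [ 9.99999747e-01, -5.89226790e-04, -3.97978788e-04,
         1.39899371e-03],
       [ 2.15727669e-04, -2.81910792e-01,  9.59440597e-01,
        -1.60689874e-01],
       [ 0.00000000e+00,  0.00000000e+00,  0.00000000e+00,
         1.00000000e+00]])}
{'clock': 0.1, 'q': array([ 1.27429433e+00,  9.17732160e-02,  1.23172651e+00,  8.76556932e-06,
        1.81978439e+00, -5.67142943e-02]), 'dq': array([ 0.00012722, -0.00329495, -0.00057348, -0.00025665,  0.00145097,
        0.00101746]), 'joint_efforts': array([ 2.65191542e-03, -4.47857630e+01, -4.07571495e+01,  7.01190694e-02,
        2.83342274e-02, -1.38905639e-04]), 'eef_pos': array([0.14243162, 0.58259105, 0.22164814]), 'tcp_rot': array([-1.52770358e-04,  1.19605712e-01,  9.92821111e-01, -8.31830325e-04]), 'contact_force': array([ 0.02508386, -0.25721811, -0.2310754 ]), 'wrist_torque': array([ 0.01307765, -0.0113957 , -0.05776391]), 'grip_force': 0.0, 'gripper_width': 0.08768995838969233}
```
View pics/top0.png

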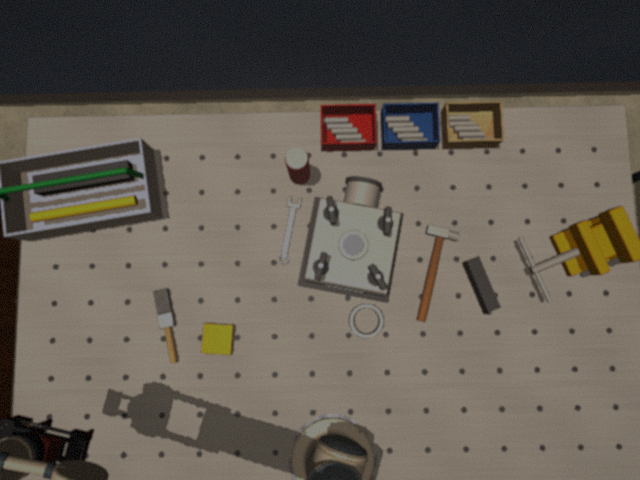

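View pics/scene0.png

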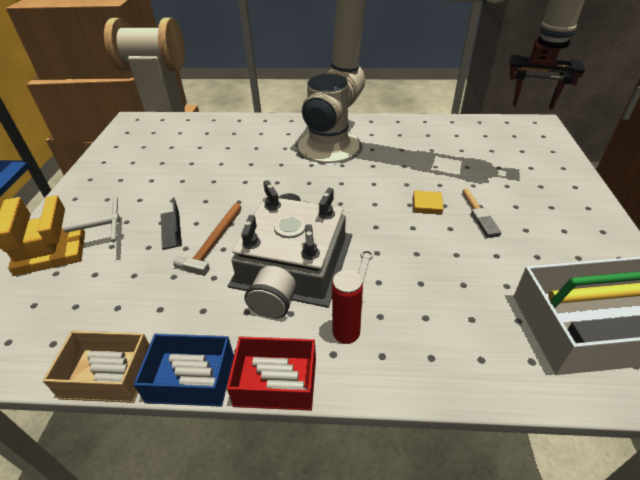

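The top view shows the housing near the centre of the table, with the duct pointing away from the robot. The nuts are at pixels nut1 (377,276), nut2 (387,220), nut3 (332,209) and nut4 (321,266). The scene view shows the same bars standing upright, with the red can beside the duct. I'll get rough positions from this, then measure with the wrist camera.

```bash
cat > h.py <<'E'
import numpy as np, cv2
from rig import arm
from scipy.spatial.transform import Rotation as R
def Rt(s): w,x,y,z=s["tcp_rot"]; return R.from_quat([x,y,z,w]).as_matrix()
def cam(name,s=None):
    c=arm.get_calibration(name); f=240/np.tan(np.radians(c["vertical_fov"])/2)
    K=np.array([[f,0,c["cx"]],[0,f,c["cy"]],[0,0,1]])
    if name=="wrist":
        A=Rt(s); H=c["hand_eye"]; Rwc=A@H[:3,:3]; o=A@H[:3,3]+s["eef_pos"]
    else:
        Rwc=cv2.Rodrigues(c["rvec"])[0].T; o=-Rwc@c["tvec"]
    return K,Rwc,o
def ray(C,uv):
    K,Rw,o=C; return o,Rw@np.linalg.solve(K,[uv[0],uv[1],1.])
def onz(C,uv,z): o,d=ray(C,uv); return o+d*(z-o[2])/d[2]
def tri(C1,u1,C2,u2):
    A=np.zeros((3,3));b=np.zeros(3);rs=[ray(C1,u1),ray(C2,u2)]
    for o,d in rs:
        d=d/np.linalg.norm(d);P=np.eye(3)-np.outer(d,d);A+=P;b+=P@o
    p=np.linalg.solve(A,b); gap=[np.linalg.norm(np.cross(p-o,d/np.linalg.norm(d))) for o,d in rs]
    return p,2*max(gap)
def goto(p,yaw=None,s=None):
    "tool-axis shift to world point p (TCP); yaw = wanted world angle of tool x"
    s=s or arm.get_state(); A=Rt(s); t=A.T@(np.asarray(p)-s["eef_pos"])
    y=np.arctan2(A[1,0],A[0,0]); r=None
    if yaw is not None: r=-(yaw-y); r=(r+np.pi/2)%np.pi-np.pi/2   # +turn about tool z = clockwise
    return t.round(4),r,y
E
python3 - <<'E'
from h import *
C=cam("top")
for u in [(377,276),(387,220),(332,209),(321,266)]: print(onz(C,u,.165).round(3))
c=np.mean([onz(C,u,.165) for u in [(377,276),(387,220),(332,209),(321,266)]],0);print(c)
print(goto([c[0]-.02,c[1],.27]))
E
```

```text
[ 0.469 -0.115  0.165]
[ 0.604 -0.144  0.165]
[ 0.634 -0.011  0.165]
[0.496 0.019 0.165]
[ 0.55077899 -0.06261427  0.165     ]
(array([-0.5305, -0.5346, -0.0475]), None, np.float64(2.9017496377475487))
```

```bash
python3 nudge.py '[{"sx":-0.034, "sy":-0.034, "sz":-0.006}, {"sx":-0.034, "sy":-0.034, "sz":-0.006}, {"sx":-0.034, "sy":-0.034, "sz":-0.006}, {"sx":-0.034, "sy":-0.034, "sz":-0.006}, {"sx":-0.034, "sy":-0.034, "sz":-0.006}, {"sx":-0.034, "sy":-0.034, "sz":-0.006}, {"sx":-0.034, "sy":-0.034, "sz":-0.006}, {"sx":-0.034, "sy":-0.034, "sz":-0.006}]' .05; python3 nudge.py '[{"sx":-0.034, "sy":-0.034}, {"sx":-0.034, "sy":-0.034}, {"sx":-0.034, "sy":-0.034}, {"sx":-0.034, "sy":-0.034}, {"sx":-0.034, "sy":-0.034}, {"sx":-0.034, "sy":-0.034}, {}, {}]'
python3 - <<'E'
from h import *
s=arm.get_state(); np.save("s1.npy",s,allow_pickle=True); im=arm.camera("wrist"); cv2.imwrite("pics/w1.png",im)
print(goto([.53,-.06,.27]))
E
```

```text
clock: 0.95
eef_pos: [0.3426, 0.2522, 0.2707]
tcp_rot: [0.0, 0.119, 0.993, 0.0]
contact_force: [0.3, -0.2, 0.1]
gripper_width: 0.0498
grip_force: 0.0
clock: 1.75
eef_pos: [0.4919, 0.0065, 0.2698]
tcp_rot: [-0.001, 0.121, 0.993, 0.0]
contact_force: [0.0, -0.3, -0.3]
gripper_width: 0.0499
grip_force: 0.0
(array([-0.0533, -0.0564,  0.0003]), None, np.float64(2.901135618316513))
```

View pics/w1.png

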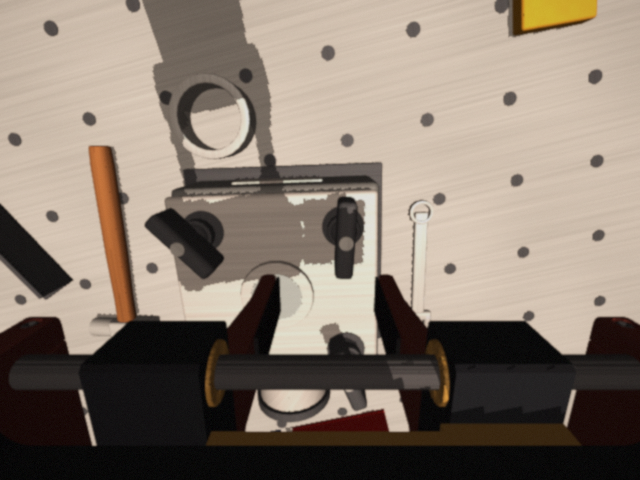

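The wrist view shows nut 1's bar centred near (184,246) and nut 4's near (345,237). Each has a lighter stud tip on its axis, at (177,250) and (346,243). I'll move further out to see all four nuts.

```bash
python3 nudge.py '[{"sx":-0.04, "sy":-0.012, "sz":-0.013}, {"sx":-0.04, "sy":-0.012, "sz":-0.013}, {"sx":-0.04, "sy":-0.012, "sz":-0.013}, {"sx":-0.03, "sz":-0.003}, {}, {}]'
python3 - <<'E'
from h import *
s=arm.get_state(); np.save("s2.npy",s,allow_pickle=True); im=arm.camera("wrist"); cv2.imwrite("pics/w2.png",im)
E
python3 nudge.py '[{"sx":-0.04, "sy":-0.03}, {"sx":-0.04, "sy":-0.03}, {}, {}]'
python3 - <<'E'
from h import *
s=arm.get_state(); np.save("s3.npy",s,allow_pickle=True); im=arm.camera("wrist"); cv2.imwrite("pics/w3.png",im)
a=cv2.imread("pics/w2.png");cv2.imwrite("pics/w23.png",cv2.resize(np.vstack([a[:420],im[:420]]),None,fx=.7,fy=.7))
E
```

```text
clock: 2.4
eef_pos: [0.6288, -0.0616, 0.3119]
tcp_rot: [-0.001, 0.119, 0.993, 0.0]
contact_force: [-0.0, 0.3, 0.7]
gripper_width: 0.0501
grip_force: 0.0
clock: 2.85
eef_pos: [0.6921, -0.1402, 0.3112]
tcp_rot: [-0.001, 0.12, 0.993, 0.0]
contact_force: [-1.1, 0.2, -0.2]
gripper_width: 0.0503
grip_force: 0.0
```

View pics/w23.png

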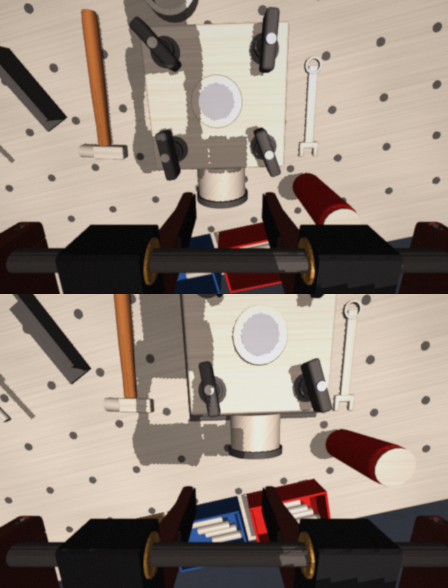

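View 2 shows all four nuts at full-resolution pixels of about (221,60), (240,221), (381,219) and (386,57) for nuts 1 to 4. View 3 shows nut 2 at about (299,136) and nut 3 at about (451,130). Next I'll segment the dark bars and look at zoomed crops.

```bash
python3 - <<'E'
from h import *
I={k:cv2.imread(f"pics/w{k}.png") for k in(1,2,3)}
P=[(1,1,184,246),(1,4,345,237),(2,2,240,221),(2,1,221,60),(2,4,386,57),(2,3,381,219),(3,2,299,136),(3,3,451,130)]
T=[]
for k,n,u,v in P:
    x0,y0=max(0,u-45),max(0,v-45); a=I[k][y0:y0+90,x0:x0+90]; g=a.max(2)
    m=(g<58).astype(np.uint8)
    N,L,S,Ce=cv2.connectedComponentsWithStats(m); j=1+np.argmax(S[1:,4]); c,_=cv2.findContours((L==j).astype(np.uint8),0,2)
    r=cv2.minAreaRect(c[0]); print(k,n,(x0,y0),S[j,4],np.array(r[0])+[x0,y0],np.round(r[1],1),round(r[2],1))
    b=cv2.resize(cv2.convertScaleAbs(a,alpha=1.3,beta=10),(200,200),interpolation=2)
    b2=b.copy(); cv2.drawContours(b,[(c[0]*200/90).astype(int)],-1,(0,255,0),1)
    T.append(np.vstack([b2])); T.append(b)
t=np.vstack([np.hstack(T[0:4]),np.hstack(T[4:8]),np.hstack(T[8:12])]); 
cv2.imwrite("pics/z1.png",t)
cv2.imwrite("pics/z2.png",np.hstack(T[12:16]))
E
```

```text
1 1 (139, 201) 3038 [192.25741577 232.92573547] [81.6 53.1] 42.6
1 4 (300, 192) 1640 [345.79245758 236.77358246] [79.1 39.3] 74.1
2 2 (195, 176) 1661 [248.52877426 218.79902649] [69.8 39.2] 75.5
2 1 (176, 15) 2128 [223.5         61.49999619] [94.8 39.6] 45.0
2 4 (341, 12) 893 [370.62050629  58.37384796] [87.1 27. ] 86.0
2 3 (336, 174) 447 [369.99708557 214.60385895] [62.1 20. ] 82.1
3 2 (254, 91) 865 [296.05769348 132.28845596] [70.4 25.1] 78.7
3 3 (406, 85) 1321 [435.86389923 136.01003265] [72.1 28.3] 74.5
```

View pics/z1.png

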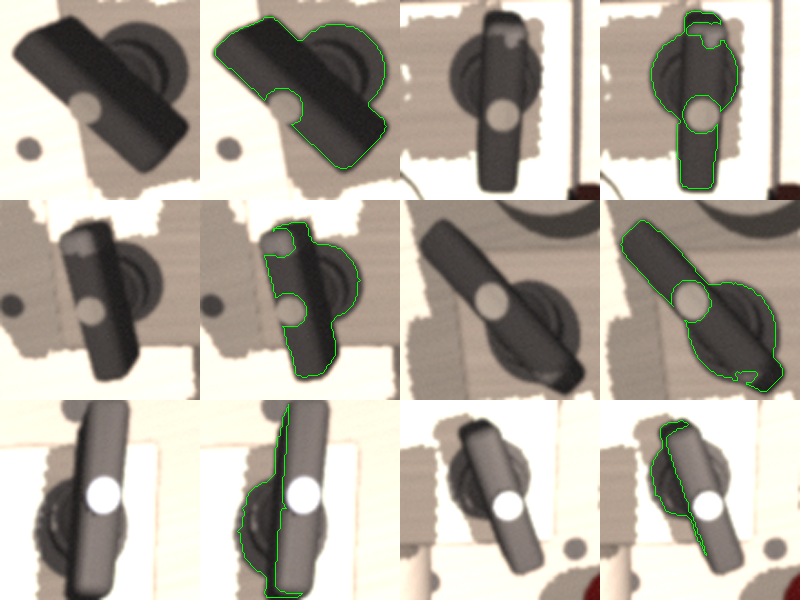

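View pics/z2.png

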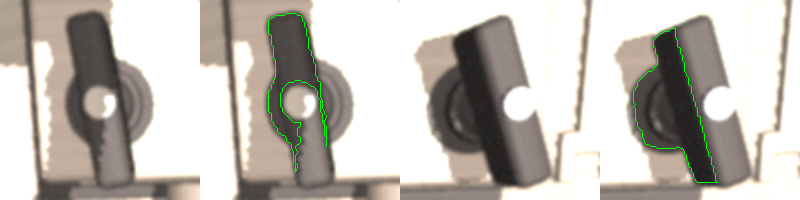

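The crops show a light dot at the centre of each bar's top, on the axis, and the top-face edges are clear. I'll triangulate the dots and take the bar directions from the edges.

```bash
python3 - <<'E'
from h import *
S={k:np.load(f"s{k}.npy",allow_pickle=True).item() for k in(1,2,3)}
C={k:cam("wrist",S[k]) for k in S}
I={k:cv2.imread(f"pics/w{k}.png",0) for k in(1,2,3)}
D={(1,1):(177.2,249.6),(1,4):(345.9,243.8),(2,2):(235.5,225.5),(2,1):(217,60),(2,4):(387.4,54.3),(2,3):(384.6,221.3),(3,2):(299.9,136),(3,3):(459.6,131.4)}
O={(1,1):(139,201),(1,4):(300,192),(2,2):(195,176),(2,1):(176,15),(2,4):(341,12),(2,3):(336,174),(3,2):(254,91),(3,3):(406,85)}
E={(1,1):((15,52),(145,170)),(1,4):((102.5,35),(98.5,185)),(2,1):((30,232),(174,380)),(2,4):((107,7),(95,190)),(2,2):((62,40),(95,178)),(2,3):((83,32),(129,168)),(3,2):((103,18),(132,180)),(3,3):((105,20),(148,178))}
for k in E:
    if k==(2,1): E[k]=((30,32),(174,180))
W={}
for n in(1,2,3,4):
    ks=[k for k in D if k[1]==n]; a,b=ks
    p,g=tri(C[a[0]],D[a],C[b[0]],D[b]); W[n]=p; ang=[]
    for k in ks:
        q=[onz(C[k[0]],np.array(O[k])+np.array(e)*.45,p[2]) for e in E[k]]; d=q[1]-q[0]; ang.append((np.arctan2(d[1],d[0])%np.pi, np.linalg.norm(d)))
    print(n,p.round(4),"gap",round(g,4),np.round(ang,3))
for i,j in((1,2),(2,3),(3,4),(4,1),(1,3),(2,4)): print(i,j,np.linalg.norm((W[i]-W[j])[:2]).round(4))
c=np.mean(list(W.values()),0); v=W[2]+W[3]-W[1]-W[4]; print("centre",c.round(4),"yaw",np.arctan2(v[1],v[0]))
yaw=np.arctan2(v[1],v[0]); r=np.array([[np.cos(yaw),-np.sin(yaw)],[np.sin(yaw),np.cos(yaw)]])
for n,q in zip((1,2,3,4),((-.07,-.07),(.07,-.07),(.07,.07),(-.07,.07))): print(n,(c[:2]+r@q).round(4))
s=arm.get_state(); print(s["q"],goto(c))
E
```

```text
1 [ 0.4709 -0.1144  0.1687] gap 0.0004 [[0.501 0.063]
 [0.542 0.07 ]]
2 [ 0.6074 -0.1422  0.1712] gap 0.0007 [[3.053 0.06 ]
 [3.07  0.061]]
3 [ 0.637  -0.0065  0.1675] gap 0.0 [[0.123 0.063]
 [0.14  0.063]]
4 [0.4997 0.0221 0.1685] gap 0.0 [[2.888 0.058]
 [2.88  0.061]]
1 2 0.1393
2 3 0.1389
3 4 0.1402
4 1 0.1395
1 3 0.198
2 4 0.1965
centre [ 0.5537 -0.0603  0.169 ] yaw -0.20299147026313383
1 [ 0.4711 -0.1147]
2 [ 0.6082 -0.1429]
3 [ 0.6364 -0.0058]
4 [0.4993 0.0224]
[-2.47167874e-01  4.56675579e-01  6.35457715e-01  4.11750296e-04
  2.04919470e+00 -1.57880360e+00] (array([0.1528, 0.0441, 0.1445]), None, np.float64(2.9026216055276763))
```

The triangulated spacings of 139–140 mm (140 expected) and tops at about 169 mm agree with the sizes given. The grip height is therefore about 0.156 m, and the TCP should be near 0.138 m. Now I'll go above nut 1.

```bash
cat > n.py <<'E'
import sys
from h import *
Pn={1:(.4710,-.1146),2:(.6078,-.1426),3:(.6367,-.0061),4:(.4995,.0222)}
Y0={1:3.663,2:3.062,3:3.273,4:2.884}
n=int(sys.argv[1]); z=float(sys.argv[2]); t=float(sys.argv[3]) if len(sys.argv)>3 else 0
d,r,y=goto([*Pn[n],z],Y0[n]-t)
s=arm.get_state(); A=Rt(s); c,sn=np.cos(r),np.sin(r)
print("shift now",d,"| turn",round(r,3),"| shift if turned first",(np.array([[c,sn],[-sn,c]])@d[:2]).round(4),"q6",s["q"][5].round(3),"clock",round(s["clock"],2),"Mz",s["wrist_torque"].round(3))
E
python3 n.py 1 .195
```

```text
shift now [ 0.2203 -0.0282  0.1184] | turn -0.76 | shift if turned first [0.1791 0.1314] q6 -1.579 clock 2.9 Mz [ 0.01  -0.029  0.007]
```

```bash
python3 nudge.py '[{"sx":0.044, "sy":-0.0056, "sz":0.018}, {"sx":0.044, "sy":-0.0056, "sz":0.018}, {"sx":0.044, "sy":-0.0056, "sz":0.018}, {"sx":0.044, "sy":-0.0056, "sz":0.018}, {"sx":0.0443, "sy":-0.0058, "sz":0.018}, {"sz":0.028, "spin":-0.15}, {"spin":-0.15}, {"spin":-0.15}]' .044 40; python3 nudge.py '[{"spin":-0.15}, {"spin":-0.15}, {"spin":-0.01}, {}, {}]'; python3 n.py 1 .138
```

```text
clock: 3.7
eef_pos: [0.4743, -0.1142, 0.1984]
tcp_rot: [0.002, -0.109, 0.994, -0.001]
contact_force: [0.2, 0.2, 0.3]
gripper_width: 0.044
grip_force: 0.0
clock: 4.2
eef_pos: [0.4759, -0.1155, 0.1978]
tcp_rot: [0.001, -0.256, 0.967, -0.001]
contact_force: [-0.3, 0.3, 0.6]
gripper_width: 0.0442
grip_force: 0.0
shift now [0.0039 0.0033 0.0598] | turn -0.003 | shift if turned first [0.0039 0.0033] q6 -2.396 clock 4.2 Mz [0.081 0.031 0.006]
```

```bash
python3 nudge.py '[{"sx":0.0039, "sy":0.0033, "sz":0.02}, {"sz":0.03}, {"sz":0.0098}, {}, {}]'; python3 n.py 1 .138; python3 - <<'E'
from h import *
cv2.imwrite("pics/g1.png",arm.camera("wrist"))
E
```

```text
clock: 4.7
eef_pos: [0.4716, -0.1152, 0.1381]
tcp_rot: [0.0, -0.257, 0.966, -0.0]
contact_force: [-0.2, 0.7, 1.0]
gripper_width: 0.0438
grip_force: 0.0
shift now [0.0002 0.0008 0.0001] | turn -0.002 | shift if turned first [0.0002 0.0008] q6 -2.4 clock 4.7 Mz [0.013 0.012 0.005]
```

View pics/g1.png

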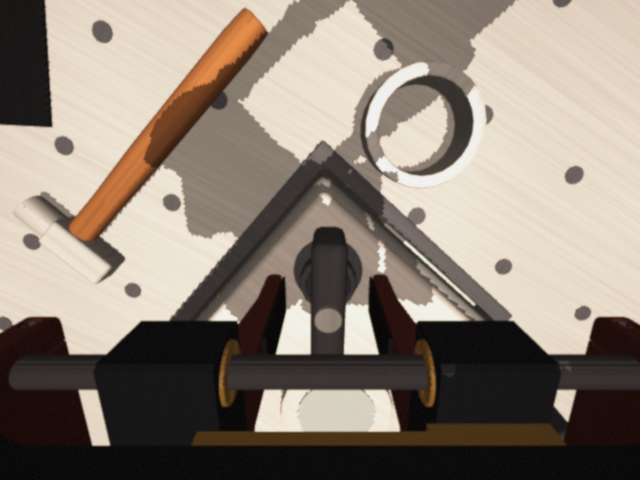

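The bar lies straight between the fingers: bar at u≈328, fingers centred at 326. I'll grip it and make the first tenth of a turn.

```bash
python3 nudge.py '[{}, {}, {}, {}]' .0 40; python3 n.py 1 .138 ; python3 nudge.py '[{"sz":0.0006, "spin":0.1}, {"sz":0.0006, "spin":0.1}, {}, {}]'; python3 n.py 1 .1368 .2; python3 nudge.py '[{"sz":0.0009, "spin":0.15}, {"sz":0.0009, "spin":0.15}, {"sz":0.0008, "spin":0.13}, {}, {}]';python3 n.py 1 .1342 .63
```

```text
clock: 5.15
eef_pos: [0.4713, -0.115, 0.1373]
tcp_rot: [0.0, -0.257, 0.966, 0.0]
contact_force: [-3.1, 6.1, 7.4]
gripper_width: 0.0159
grip_force: 40.1
shift now [ 0.      0.0005 -0.0007] | turn -0.001 | shift if turned first [-0.      0.0005] q6 -2.401 clock 5.15 Mz [ 1.019  0.509 -0.194]
clock: 5.55
eef_pos: [0.4714, -0.1153, 0.1362]
tcp_rot: [0.0, -0.161, 0.987, -0.0]
contact_force: [0.1, -0.8, 2.3]
gripper_width: 0.016
grip_force: 39.9
shift now [ 0.0002  0.0008 -0.0006] | turn 0.001 | shift if turned first [0.0002 0.0008] q6 -2.203 clock 5.55 Mz [-0.055  0.042 -0.177]
clock: 6.05
eef_pos: [0.4715, -0.1161, 0.1337]
tcp_rot: [0.001, 0.053, 0.999, -0.001]
contact_force: [0.5, -4.6, 2.8]
gripper_width: 0.0158
grip_force: 39.9
shift now [ 0.0006  0.0014 -0.0005] | turn 0.003 | shift if turned first [0.0006 0.0014] q6 -1.775 clock 6.05 Mz [-0.881 -0.058 -0.164]
```

```bash
python3 nudge.py '[{}, {}, {"sz":-0.03}, {"sz":-0.035}, {}]' .044; python3 n.py 3 .197
```

```text
clock: 6.55
eef_pos: [0.4727, -0.1151, 0.2032]
tcp_rot: [0.004, 0.054, 0.999, -0.0]
contact_force: [-0.3, 0.6, 0.6]
gripper_width: 0.0437
grip_force: 0.0
shift now [-0.1512  0.126   0.0072] | turn -0.239 | shift if turned first [-0.1767  0.0866] q6 -1.772 clock 6.55 Mz [ 0.005 -0.088  0.027]
```

```bash
python3 nudge.py '[{"sx":-0.0378, "sy":0.0315, "sz":0.0018}, {"sx":-0.0378, "sy":0.0315, "sz":0.0018}, {"sx":-0.0378, "sy":0.0315, "sz":0.0018}, {"sx":-0.0378, "sy":0.0315, "sz":0.0018}, {"spin":-0.12}, {"spin":-0.12}, {}, {}]'; python3 n.py 3 .138
```

```text
clock: 7.35
eef_pos: [0.635, -0.0062, 0.1903]
tcp_rot: [-0.001, -0.064, 0.998, 0.0]
contact_force: [0.2, 0.2, -0.5]
gripper_width: 0.044
grip_force: 0.0
shift now [-0.0017 -0.0001  0.0523] | turn -0.003 | shift if turned first [-0.0017 -0.0001] q6 -1.762 clock 7.35 Mz [-0.039 -0.003  0.023]
```

```bash
python3 nudge.py '[{"sx":-0.0017, "sz":0.025}, {"sz":0.027}, {}, {}]'; python3 n.py 3 .138; python3 nudge.py '[{}, {}, {}, {}]' .0 40; python3 n.py 3 .138 ; python3 nudge.py '[{"sz":0.0006, "spin":0.1}, {"sz":0.0006, "spin":0.1}, {}, {}]'; python3 n.py 3 .1368 .2; python3 nudge.py '[{"sz":0.0009, "spin":0.15}, {"sz":0.0009, "spin":0.15}, {"sz":0.0008, "spin":0.13}, {}, {}]';python3 n.py 3 .1342 .63
```

```text
clock: 7.75
eef_pos: [0.6365, -0.0064, 0.1391]
tcp_rot: [-0.0, -0.064, 0.998, 0.0]
contact_force: [-1.3, -0.3, 1.2]
gripper_width: 0.0439
grip_force: 0.0
shift now [-0.0002  0.0003  0.0011] | turn -0.003 | shift if turned first [-0.0002  0.0003] q6 -1.763 clock 7.75 Mz [0.027 0.003 0.006]
clock: 8.15
eef_pos: [0.6375, -0.0073, 0.1401]
tcp_rot: [0.001, -0.065, 0.998, -0.001]
contact_force: [1.6, -8.9, -0.2]
gripper_width: 0.0155
grip_force: 38.4
shift now [0.0007 0.0013 0.0021] | turn -0.002 | shift if turned first [0.0007 0.0013] q6 -1.764 clock 8.15 Mz [-1.153 -0.077  0.155]
clock: 8.55
eef_pos: [0.6376, -0.0077, 0.1388]
tcp_rot: [0.001, 0.034, 0.999, -0.001]
contact_force: [0.5, -4.9, 3.1]
gripper_width: 0.0154
grip_force: 40.0
shift now [0.001  0.0016 0.002 ] | turn -0.0 | shift if turned first [0.001  0.0016] q6 -1.567 clock 8.55 Mz [-0.874 -0.174 -0.135]
clock: 9.05
eef_pos: [0.6373, -0.0086, 0.1363]
tcp_rot: [0.001, 0.247, 0.969, -0.002]
contact_force: [0.1, -7.9, 3.4]
gripper_width: 0.0158
grip_force: 40.0
shift now [0.0018 0.0019 0.0021] | turn -0.001 | shift if turned first [0.0018 0.0019] q6 -1.137 clock 9.05 Mz [-1.326  0.114 -0.101]
```

```bash
python3 nudge.py '[{}, {}, {"sz":-0.03}, {"sz":-0.035}, {}]' .044; python3 n.py 2 .197
```

```text
clock: 9.55
eef_pos: [0.6387, -0.0057, 0.2065]
tcp_rot: [0.004, 0.246, 0.969, 0.001]
contact_force: [-0.1, 0.0, 0.4]
gripper_width: 0.0437
grip_force: 0.0
shift now [-0.0381 -0.1351  0.0091] | turn -0.418 | shift if turned first [ 0.02   -0.1389] q6 -1.135 clock 9.55 Mz [-0.023 -0.033 -0.079]
```

```bash
python3 nudge.py '[{"sx":-0.0127, "sy":-0.045, "sz":0.003}, {"sx":-0.0127, "sy":-0.045, "sz":0.003}, {"sx":-0.0127, "sy":-0.045, "sz":0.003}, {"spin":-0.14}, {"spin":-0.14}, {"spin":-0.138}, {}, {}]'; python3 n.py 2 .138
```

```text
clock: 10.35
eef_pos: [0.6057, -0.1426, 0.1906]
tcp_rot: [-0.0, 0.042, 0.999, 0.0]
contact_force: [0.6, 0.5, 0.1]
gripper_width: 0.0444
grip_force: 0.0
shift now [-0.0021  0.0001  0.0526] | turn -0.005 | shift if turned first [-0.0021  0.0001] q6 -1.772 clock 10.35 Mz [-0.001  0.03   0.001]
```

```bash
cat > m.py <<'E'
from h import *
M=[];F=[]
for i in range(5):
    arm.camera("wrist"); s=arm.get_state(); M.append(s["wrist_torque"]);F.append(s["contact_force"])
A=Rt(s); M=np.array(M)
print("Mz",M[:,2].mean().round(3),"sd",M[:,2].std().round(3),"F",np.mean(F,0).round(1),"pos",s["eef_pos"].round(4),"yaw",round(np.arctan2(A[1,0],A[0,0])%6.2832,3),"t",round(s["clock"],2))
E
python3 nudge.py '[{"sx":-0.002, "sz":0.025}, {"sz":0.0276}, {}, {}]'; python3 n.py 2 .138; python3 nudge.py '[{}, {}, {}, {}]' .0 40; python3 m.py; python3 nudge.py '[{"sz":0.0006, "spin":0.1}, {"sz":0.0006, "spin":0.1}, {}, {}]'; python3 m.py; python3 nudge.py '[{"sz":0.0009, "spin":0.15}, {"sz":0.0009, "spin":0.15}, {"sz":0.0008, "spin":0.13}, {}, {}]';python3 m.py
```

```text
clock: 10.75
eef_pos: [0.6075, -0.1428, 0.1384]
tcp_rot: [-0.001, 0.041, 0.999, 0.0]
contact_force: [0.2, -0.0, 0.1]
gripper_width: 0.0439
grip_force: 0.0
shift now [-0.0003  0.0003  0.0004] | turn -0.003 | shift if turned first [-0.0003  0.0003] q6 -1.773 clock 10.75 Mz [ 0.059 -0.041 -0.026]
clock: 11.15
eef_pos: [0.6081, -0.1447, 0.1398]
tcp_rot: [0.001, 0.041, 0.999, -0.002]
contact_force: [0.1, -7.6, -2.4]
gripper_width: 0.0156
grip_force: 37.8
Mz 0.143 sd 0.048 F [-0.2 -5.   2.3] pos [ 0.6081 -0.1447  0.1397] yaw 3.059 t 11.4
clock: 11.8
eef_pos: [0.608, -0.145, 0.1385]
tcp_rot: [0.001, 0.141, 0.99, -0.001]
contact_force: [-0.2, -6.6, 2.2]
gripper_width: 0.0157
grip_force: 40.0
Mz -0.166 sd 0.023 F [ 0.2 -5.4  2.2] pos [ 0.608  -0.145   0.1385] yaw 2.858 t 12.05
clock: 12.55
eef_pos: [0.6077, -0.1456, 0.1359]
tcp_rot: [0.001, 0.35, 0.937, -0.002]
contact_force: [-1.1, -7.6, 2.4]
gripper_width: 0.0157
grip_force: 40.0
Mz -0.167 sd 0.022 F [-1.4 -7.6  2.2] pos [ 0.6077 -0.1456  0.1359] yaw 2.427 t 12.8
```

```bash
python3 nudge.py '[{}, {}, {"sz":-0.03}, {"sz":-0.035}, {}]' .044; python3 n.py 4 .197
```

```text
clock: 13.3
eef_pos: [0.6095, -0.1431, 0.2061]
tcp_rot: [0.004, 0.348, 0.937, 0.001]
contact_force: [0.8, -0.1, -0.3]
gripper_width: 0.0439
grip_force: 0.0
shift now [0.1913 0.0534 0.0078] | turn -0.454 | shift if turned first [0.1486 0.1318] q6 -1.145 clock 13.3 Mz [-0.046 -0.017 -0.061]
```

```bash
python3 nudge.py '[{"sx":0.0478, "sy":0.0133, "sz":0.002}, {"sx":0.0478, "sy":0.0133, "sz":0.002}, {"sx":0.0478, "sy":0.0133, "sz":0.002}, {"sx":0.0478, "sy":0.0133, "sz":0.002, "spin":-0.14}, {"spin":-0.14}, {"spin":-0.14}, {"spin":-0.034}, {}]'; python3 nudge.py '[{}]'; python3 n.py 4 .138
```

```text
clock: 14.1
eef_pos: [0.4974, 0.0225, 0.1912]
tcp_rot: [-0.0, 0.128, 0.992, 0.0]
contact_force: [-0.7, 0.1, 0.0]
gripper_width: 0.0439
grip_force: 0.0
clock: 14.2
eef_pos: [0.4976, 0.0222, 0.1913]
tcp_rot: [-0.0, 0.129, 0.992, 0.0]
contact_force: [0.4, -1.0, 0.8]
gripper_width: 0.0444
grip_force: 0.0
shift now [-0.0019  0.0005  0.0533] | turn -0.001 | shift if turned first [-0.0019  0.0005] q6 -1.336 clock 14.2 Mz [-0.066 -0.03   0.009]
```

```bash
python3 nudge.py '[{"sx":-0.0019, "sy":0.0005, "sz":0.025}, {"sz":0.0283}, {}, {}]'; python3 n.py 4 .138; python3 nudge.py '[{}, {}, {}, {}]' .0 40; python3 nudge.py '[{"sz":0.0006, "spin":0.1}, {"sz":0.0006, "spin":0.1}, {}, {}]'; python3 m.py; python3 nudge.py '[{"sz":0.0009, "spin":0.15}, {"sz":0.0009, "spin":0.15}, {"sz":0.0008, "spin":0.13}, {}, {}]';python3 m.py
```

```text
clock: 14.6
eef_pos: [0.4994, 0.0219, 0.1384]
tcp_rot: [-0.001, 0.129, 0.992, -0.0]
contact_force: [0.4, 0.0, 0.5]
gripper_width: 0.0439
grip_force: 0.0
shift now [-0.      0.0003  0.0004] | turn -0.001 | shift if turned first [-0.      0.0003] q6 -1.337 clock 14.6 Mz [-0.059 -0.003 -0.019]
clock: 15.0
eef_pos: [0.4999, 0.0208, 0.1395]
tcp_rot: [0.001, 0.129, 0.992, -0.001]
contact_force: [-2.3, -5.9, 9.1]
gripper_width: 0.0162
grip_force: 39.0
clock: 15.4
eef_pos: [0.4998, 0.0205, 0.1384]
tcp_rot: [0.001, 0.228, 0.974, -0.001]
contact_force: [-2.4, -5.1, 3.5]
gripper_width: 0.016
grip_force: 39.9
Mz -0.188 sd 0.016 F [-2.5 -5.2  3.5] pos [0.4998 0.0205 0.1383] yaw 2.682 t 15.65
clock: 16.15
eef_pos: [0.4994, 0.02, 0.1358]
tcp_rot: [0.001, 0.43, 0.903, -0.002]
contact_force: [-3.6, -7.0, 4.2]
gripper_width: 0.0159
grip_force: 39.9
Mz -0.186 sd 0.017 F [-4.3 -6.6  4. ] pos [0.4994 0.02   0.1358] yaw 2.252 t 16.4
```

```bash
python3 nudge.py '[{}, {}, {"sz":-0.03}, {"sz":-0.035}, {}]' .044; python3 n.py 1 .197 .63
```

```text
clock: 16.9
eef_pos: [0.5015, 0.0222, 0.2053]
tcp_rot: [0.004, 0.429, 0.903, 0.002]
contact_force: [0.9, -0.6, 0.1]
gripper_width: 0.0439
grip_force: 0.0
shift now [-0.0868 -0.1102  0.008 ] | turn -0.779 | shift if turned first [ 0.0156 -0.1394] q6 -0.707 clock 16.9 Mz [-0.05  -0.014  0.001]
```

```bash
python3 nudge.py '[{"sx":-0.0289, "sy":-0.0367, "sz":0.0026}, {"sx":-0.0289, "sy":-0.0367, "sz":0.0026}, {"sx":-0.029, "sy":-0.0368, "sz":0.0026, "spin":-0.13}, {"spin":-0.13}, {"spin":-0.13}, {"spin":-0.13}, {"spin":-0.13}, {"spin":-0.13}]'; python3 nudge.py '[{}, {}]'; python3 n.py 1 .1345 .63
```

```text
clock: 17.7
eef_pos: [0.4694, -0.1133, 0.1913]
tcp_rot: [-0.0, 0.053, 0.999, 0.0]
contact_force: [0.1, -0.3, -0.3]
gripper_width: 0.0444
grip_force: 0.0
clock: 17.9
eef_pos: [0.4694, -0.1133, 0.1916]
tcp_rot: [-0.0, 0.058, 0.998, 0.0]
contact_force: [-0.3, -0.3, -0.6]
gripper_width: 0.0441
grip_force: 0.0
shift now [-0.0018 -0.0011  0.0571] | turn -0.007 | shift if turned first [-0.0018 -0.0011] q6 -1.763 clock 17.9 Mz [-0.043 -0.037  0.012]
```

```bash
python3 nudge.py '[{"sx":-0.0018, "sy":-0.0011, "sz":0.027, "spin":-0.004}, {"sz":0.03}, {}, {}]'; python3 n.py 1 .1345 .63; python3 nudge.py '[{}, {}, {}, {}]' .0 40; python3 nudge.py '[{"sz":0.0006, "spin":0.1}, {"sz":0.0006, "spin":0.1}, {}, {}]'|tail -1; python3 m.py; python3 nudge.py '[{"sz":0.0009, "spin":0.15}, {}, {}]'|tail -1;python3 m.py; python3 nudge.py '[{"sz":0.0005, "spin":0.08}, {}, {}]'|tail -1;python3 m.py;python3 nudge.py '[{"sz":0.0005, "spin":0.08}, {}, {}]'|tail -1;python3 m.py
```

```text
clock: 18.3
eef_pos: [0.4708, -0.1146, 0.135]
tcp_rot: [-0.001, 0.055, 0.999, 0.0]
contact_force: [0.0, 0.1, -0.1]
gripper_width: 0.044
grip_force: 0.0
shift now [-0.0002  0.      0.0005] | turn -0.001 | shift if turned first [-0.0002 -0.    ] q6 -1.771 clock 18.3 Mz [-0.069 -0.019 -0.003]
clock: 18.7
eef_pos: [0.4714, -0.1159, 0.136]
tcp_rot: [0.001, 0.054, 0.999, -0.001]
contact_force: [-1.8, -10.1, 2.2]
gripper_width: 0.0161
grip_force: 38.3
grip_force: 40.0
Mz -0.141 sd 0.024 F [-0.9 -4.8  2.3] pos [ 0.4713 -0.1164  0.1348] yaw 2.832 t 19.35
grip_force: 40.0
Mz -0.127 sd 0.015 F [-0.7 -5.6  2.2] pos [ 0.4712 -0.1166  0.134 ] yaw 2.682 t 19.9
grip_force: 40.0
Mz -0.148 sd 0.029 F [-1.4 -6.4  2.3] pos [ 0.4712 -0.1167  0.1335] yaw 2.602 t 20.45
grip_force: 40.0
Mz -0.132 sd 0.027 F [-1.8 -6.7  2.3] pos [ 0.4711 -0.1169  0.133 ] yaw 2.522 t 21.0
```

```bash
python3 nudge.py '[{"sz":0.0004, "spin":0.07}, {}, {}]'|tail -1;python3 m.py;python3 nudge.py '[{"sz":0.0004, "spin":0.07}, {}, {}]'|tail -1;python3 m.py
```

```text
grip_force: 40.0
Mz -0.157 sd 0.031 F [-1.8 -7.3  2.1] pos [ 0.471  -0.117   0.1326] yaw 2.451 t 21.55
grip_force: 40.0
Mz -0.114 sd 0.013 F [-2.5 -7.4  2.7] pos [ 0.4709 -0.117   0.1322] yaw 2.381 t 22.1
```

```bash
python3 nudge.py '[{"sz":0.0004, "spin":0.07}, {}, {}]'|tail -1;python3 m.py;python3 nudge.py '[{"sz":0.0004, "spin":0.07}, {}, {}]'|tail -1;python3 m.py
```

```text
grip_force: 40.0
Mz -0.08 sd 0.03 F [-2.6 -7.8  3. ] pos [ 0.4709 -0.1171  0.1318] yaw 2.311 t 22.65
grip_force: 40.0
Mz -0.047 sd 0.015 F [-3.4 -7.7  3.2] pos [ 0.4708 -0.1172  0.1315] yaw 2.241 t 23.2
```

```bash
python3 -c "
from h import *
print(arm.get_state()['joint_efforts'])"; python3 nudge.py '[{"sz":0.0002, "spin":0.035}, {}, {}]'|tail -1;python3 m.py;python3 -c "
from h import *
print(arm.get_state()['joint_efforts'])"
```

```text
[  4.16575223 -29.45226967 -39.0115571    2.85151519  -0.17177471
  -0.04926614]
grip_force: 40.0
Mz 0.101 sd 0.035 F [-3.2 -8.2  3.8] pos [ 0.4707 -0.1173  0.1314] yaw 2.207 t 23.75
[  4.14934337 -29.31332409 -38.9398098    2.93883607  -0.26326644
   0.10197784]
```

Torque rose steadily from about −0.14 at the free-turn baseline to −0.047, at about 0.033 N m per 0.07 rad. That is the expected bottomed slope. The arm's small rebound after each 0.07 rad step reverses the friction, which explains the negative offset. Nut 1 is about 0.11 N m above baseline (about 33 N), so it is snug. Nut 3 is next.

```bash
python3 nudge.py '[{}, {}, {"sz":-0.03}, {"sz":-0.04}, {}]' .044; python3 n.py 3 .195 .63
```

```text
clock: 24.25
eef_pos: [0.473, -0.115, 0.2061]
tcp_rot: [0.004, 0.449, 0.893, 0.001]
contact_force: [-0.3, 0.5, -0.5]
gripper_width: 0.0439
grip_force: 0.0
shift now [-0.01    0.1963  0.0123] | turn -0.434 | shift if turned first [-0.0916  0.1739] q6 -0.947 clock 24.25 Mz [-0.055  0.012  0.037]
```

```bash
python3 nudge.py '[{"sx":-0.0025, "sy":0.049, "sz":0.003}, {"sx":-0.0025, "sy":0.049, "sz":0.003}, {"sx":-0.0025, "sy":0.049, "sz":0.003}, {"sx":-0.0025, "sy":0.0493, "sz":0.003, "spin":-0.14}, {"spin":-0.14}, {"spin":-0.15}, {}, {}]'; python3 n.py 3 .1355 .63
```

```text
clock: 25.05
eef_pos: [0.6346, -0.0057, 0.1876]
tcp_rot: [-0.0, 0.251, 0.968, 0.0]
contact_force: [1.1, -0.5, -0.6]
gripper_width: 0.0442
grip_force: 0.0
shift now [-0.0021  0.0007  0.0521] | turn -0.008 | shift if turned first [-0.0021  0.0007] q6 -1.127 clock 25.05 Mz [-0.023 -0.036  0.009]
```

```bash
python3 nudge.py '[{"sx":-0.0021, "sy":0.0007, "sz":0.025, "spin":-0.008}, {"sz":0.0271}, {}, {}]'; python3 n.py 3 .1355 .63; python3 nudge.py '[{}, {}, {}, {}]' .0 40; python3 nudge.py '[{"sz":0.0008, "spin":0.13}, {"sz":0.0004, "spin":0.07}, {}, {}]'|tail -1; python3 m.py; python3 nudge.py '[{"sz":0.0004, "spin":0.07}, {}, {}]'|tail -1;python3 m.py; python3 nudge.py '[{"sz":0.0004, "spin":0.07}, {}, {}]'|tail -1;python3 m.py;python3 nudge.py '[{"sz":0.0004, "spin":0.07}, {}, {}]'|tail -1;python3 m.py
```

```text
clock: 25.45
eef_pos: [0.6364, -0.0065, 0.1362]
tcp_rot: [-0.0, 0.246, 0.969, -0.0]
contact_force: [0.3, 0.3, 0.6]
gripper_width: 0.044
grip_force: 0.0
shift now [-0.      0.0005  0.0007] | turn 0.001 | shift if turned first [0.     0.0005] q6 -1.137 clock 25.45 Mz [-0.023  0.022 -0.023]
clock: 25.85
eef_pos: [0.6365, -0.0081, 0.1372]
tcp_rot: [0.0, 0.246, 0.969, -0.002]
contact_force: [-6.8, -8.4, 5.5]
gripper_width: 0.0156
grip_force: 36.5
grip_force: 40.0
Mz -0.151 sd 0.037 F [-4.9 -5.9  4. ] pos [ 0.6363 -0.0084  0.136 ] yaw 2.444 t 26.5
grip_force: 40.0
Mz -0.143 sd 0.048 F [-4.4 -6.2  3.9] pos [ 0.6363 -0.0084  0.1356] yaw 2.374 t 27.05
grip_force: 40.0
Mz -0.133 sd 0.031 F [-5.2 -5.8  4.1] pos [ 0.6362 -0.0085  0.1352] yaw 2.304 t 27.6
grip_force: 40.0
Mz -0.127 sd 0.039 F [-5.5 -5.9  3.9] pos [ 0.6362 -0.0085  0.1348] yaw 2.234 t 28.15
```

```bash
python3 nudge.py '[{"sz":0.0004, "spin":0.07}, {}, {}]'|tail -1;python3 m.py; python3 nudge.py '[{"sz":0.0004, "spin":0.07}, {}, {}]'|tail -1;python3 m.py
```

```text
grip_force: 40.0
Mz -0.119 sd 0.027 F [-5.8 -6.1  4.2] pos [ 0.6361 -0.0086  0.1344] yaw 2.164 t 28.7
grip_force: 40.0
Mz -0.155 sd 0.021 F [-5.7 -6.4  4.4] pos [ 0.636  -0.0086  0.134 ] yaw 2.094 t 29.25
```

```bash
python3 nudge.py '[{"sz":0.0004, "spin":0.07}, {}, {}]'|tail -1;python3 m.py; python3 nudge.py '[{"sz":0.0004, "spin":0.07}, {}, {}]'|tail -1;python3 m.py
```

```text
grip_force: 40.0
Mz -0.098 sd 0.016 F [-6.3 -6.5  4.7] pos [ 0.6359 -0.0087  0.1336] yaw 2.024 t 29.8
grip_force: 40.0
Mz -0.053 sd 0.038 F [-6.3 -6.6  4.6] pos [ 0.6359 -0.0087  0.1333] yaw 1.954 t 30.35
```

```bash
python3 nudge.py '[{"sz":0.0004, "spin":0.06}, {}, {}]'|tail -1;python3 m.py;  python3 nudge.py '[{}, {}, {"sz":-0.03}, {"sz":-0.04}, {}]' .044|tail -1; python3 n.py 2 .195 .63
```

```text
grip_force: 40.0
Mz -0.009 sd 0.029 F [-6.7 -6.1  5.4] pos [ 0.6359 -0.0087  0.133 ] yaw 1.894 t 30.9
grip_force: 0.0
shift now [-0.1194 -0.0735  0.0135] | turn -0.535 | shift if turned first [-0.0653 -0.1241] q6 -0.389 clock 31.4 Mz [-0.139  0.017 -0.003]
```

Nut 3 rose about 0.12 N m above its baseline of −0.138, so it is snug. Nut 2 is next.

```bash
python3 nudge.py '[{"sx":-0.0398, "sy":-0.0245, "sz":0.004}, {"sx":-0.0398, "sy":-0.0245, "sz":0.004}, {"sx":-0.0398, "sy":-0.0245, "sz":0.004, "spin":-0.13}, {"spin":-0.13}, {"spin":-0.14}, {"spin":-0.135}, {}, {}]'; python3 n.py 2 .1355 .63
```

```text
clock: 32.2
eef_pos: [0.6056, -0.1427, 0.1892]
tcp_rot: [-0.0, 0.349, 0.937, 0.0]
contact_force: [0.2, -0.3, -0.6]
gripper_width: 0.044
grip_force: 0.0
shift now [-0.0016  0.0015  0.0537] | turn -0.004 | shift if turned first [-0.0016  0.0015] q6 -1.144 clock 32.2 Mz [-0.036 -0.009 -0.017]
```

```bash
python3 nudge.py '[{"sx":-0.0016, "sy":0.0005, "sz":0.025, "spin":-0.004}, {"sz":0.0285}, {}, {}]'; python3 n.py 2 .1355 .63; python3 nudge.py '[{}, {}, {}, {}]' .0 40; python3 nudge.py '[{"sz":0.0008, "spin":0.13}, {"sz":0.0004, "spin":0.07}, {}, {}]'|tail -1; python3 m.py; python3 nudge.py '[{"sz":0.0004, "spin":0.07}, {}, {}]'|tail -1;python3 m.py; python3 nudge.py '[{"sz":0.0004, "spin":0.07}, {}, {}]'|tail -1;python3 m.py;python3 nudge.py '[{"sz":0.0004, "spin":0.07}, {}, {}]'|tail -1;python3 m.py
```

```text
clock: 32.6
eef_pos: [0.6068, -0.1433, 0.1359]
tcp_rot: [-0.001, 0.346, 0.938, -0.0]
contact_force: [-0.1, -0.3, 1.1]
gripper_width: 0.0444
grip_force: 0.0
shift now [-0.0003  0.0012  0.0004] | turn 0.002 | shift if turned first [-0.0003  0.0012] q6 -1.15 clock 32.6 Mz [ 0.028  0.001 -0.014]
clock: 33.0
eef_pos: [0.6067, -0.1447, 0.1372]
tcp_rot: [0.0, 0.346, 0.938, -0.001]
contact_force: [-6.8, -5.8, 6.0]
gripper_width: 0.0157
grip_force: 38.0
grip_force: 40.0
Mz -0.177 sd 0.019 F [-3.9 -3.8  4.8] pos [ 0.6066 -0.1448  0.136 ] yaw 2.236 t 33.65
grip_force: 40.0
Mz -0.2 sd 0.038 F [-4.4 -4.   4.1] pos [ 0.6066 -0.1448  0.1356] yaw 2.166 t 34.2
grip_force: 40.0
Mz -0.179 sd 0.028 F [-3.9 -3.5  4.5] pos [ 0.6066 -0.1448  0.1352] yaw 2.096 t 34.75
grip_force: 40.0
Mz -0.185 sd 0.023 F [-3.8 -3.5  4.7] pos [ 0.6066 -0.1448  0.1347] yaw 2.027 t 35.3
```

```bash
python3 nudge.py '[{"sz":0.0004, "spin":0.07}, {}, {}]'|tail -1;python3 m.py; python3 nudge.py '[{"sz":0.0004, "spin":0.07}, {}, {}]'|tail -1;python3 m.py
```

```text
grip_force: 40.0
Mz -0.197 sd 0.018 F [-4.5 -3.5  4.4] pos [ 0.6066 -0.1448  0.1343] yaw 1.956 t 35.85
grip_force: 40.0
Mz -0.2 sd 0.039 F [-4.3 -3.4  4.3] pos [ 0.6066 -0.1448  0.1339] yaw 1.886 t 36.4
```

```bash
python3 nudge.py '[{"sz":0.0004, "spin":0.07}, {}, {}]'|tail -1;python3 m.py; python3 nudge.py '[{"sz":0.0004, "spin":0.07}, {}, {}]'|tail -1;python3 m.py
```

```text
grip_force: 40.0
Mz -0.173 sd 0.015 F [-4.8 -3.4  4.4] pos [ 0.6066 -0.1448  0.1335] yaw 1.816 t 36.95
grip_force: 40.0
Mz -0.123 sd 0.011 F [-4.8 -3.8  4.6] pos [ 0.6066 -0.1448  0.1332] yaw 1.747 t 37.5
```

```bash
python3 nudge.py '[{"sz":0.0004, "spin":0.07}, {}, {}]'|tail -1;python3 m.py
```

```text
grip_force: 40.0
Mz -0.076 sd 0.025 F [-4.5 -3.1  5.2] pos [ 0.6066 -0.1448  0.1328] yaw 1.677 t 38.05
```

Nut 2 is about 0.11 N m above baseline, so it is snug. Nut 4 is next.

```bash
python3 nudge.py '[{}, {}, {"sz":-0.03}, {"sz":-0.04}, {}]' .044|tail -1; python3 n.py 4 .195 .63
```

```text
grip_force: 0.0
shift now [ 0.1766 -0.0915  0.012 ] | turn -0.577 | shift if turned first [0.1979 0.0196] q6 -0.393 clock 38.55 Mz [-0.026  0.032 -0.021]
```

```bash
python3 nudge.py '[{"sx":0.0441, "sy":-0.0229, "sz":0.003}, {"sx":0.0441, "sy":-0.0229, "sz":0.003}, {"sx":0.0441, "sy":-0.0229, "sz":0.003}, {"sx":0.0442, "sy":-0.0229, "sz":0.003, "spin":-0.14}, {"spin":-0.14}, {"spin":-0.15}, {"spin":-0.147}, {}]'; python3 nudge.py '[{}]'|tail -1; python3 n.py 4 .1355 .63
```

```text
clock: 39.35
eef_pos: [0.4974, 0.0229, 0.1892]
tcp_rot: [-0.0, 0.429, 0.903, 0.0]
contact_force: [-0.8, -0.6, -0.5]
gripper_width: 0.0441
grip_force: 0.0
grip_force: 0.0
shift now [-0.0016  0.0014  0.0537] | turn -0.005 | shift if turned first [-0.0016  0.0014] q6 -0.702 clock 39.45 Mz [-0.034  0.028 -0.034]
```

```bash
python3 nudge.py '[{"sx":-0.0016, "sy":0.0005, "sz":0.025, "spin":-0.004}, {"sz":0.0285}, {}, {}]'; python3 n.py 4 .1355 .63; python3 nudge.py '[{}, {}, {}, {}]' .0 40; python3 nudge.py '[{"sz":0.0008, "spin":0.13}, {"sz":0.0004, "spin":0.07}, {}, {}]'|tail -1; python3 m.py; python3 nudge.py '[{"sz":0.0004, "spin":0.07}, {}, {}]'|tail -1;python3 m.py; python3 nudge.py '[{"sz":0.0004, "spin":0.07}, {}, {}]'|tail -1;python3 m.py;python3 nudge.py '[{"sz":0.0004, "spin":0.07}, {}, {}]'|tail -1;python3 m.py
```

```text
clock: 39.85
eef_pos: [0.4986, 0.0213, 0.1362]
tcp_rot: [-0.001, 0.429, 0.903, -0.0]
contact_force: [-0.4, -0.3, -0.3]
gripper_width: 0.0445
grip_force: 0.0
shift now [0.0001 0.0012 0.0007] | turn 0.001 | shift if turned first [0.0001 0.0012] q6 -0.71 clock 39.85 Mz [-0.051 -0.013 -0.008]
clock: 40.25
eef_pos: [0.4987, 0.0209, 0.137]
tcp_rot: [0.0, 0.428, 0.904, -0.001]
contact_force: [-8.8, -5.5, 10.4]
gripper_width: 0.0162
grip_force: 39.0
grip_force: 39.9
Mz -0.187 sd 0.018 F [-4.8 -3.   5.4] pos [0.4986 0.0208 0.1359] yaw 2.058 t 40.9
grip_force: 39.9
Mz -0.192 sd 0.03 F [-4.7 -3.2  5.6] pos [0.4986 0.0208 0.1355] yaw 1.988 t 41.45
grip_force: 39.9
Mz -0.175 sd 0.028 F [-4.7 -3.   5.5] pos [0.4985 0.0207 0.1351] yaw 1.918 t 42.0
grip_force: 39.9
Mz -0.185 sd 0.014 F [-4.7 -3.1  5.4] pos [0.4985 0.0208 0.1347] yaw 1.848 t 42.55
```

```bash
python3 nudge.py '[{"sz":0.0004, "spin":0.07}, {}, {}]'|tail -1;python3 m.py; python3 nudge.py '[{"sz":0.0004, "spin":0.07}, {}, {}]'|tail -1;python3 m.py
```

```text
grip_force: 39.9
Mz -0.212 sd 0.019 F [-4.8 -3.3  5.3] pos [0.4985 0.0207 0.1342] yaw 1.778 t 43.1
grip_force: 39.9
Mz -0.167 sd 0.026 F [-4.8 -3.1  5.3] pos [0.4985 0.0208 0.1338] yaw 1.708 t 43.65
```

```bash
python3 nudge.py '[{"sz":0.0004, "spin":0.07}, {}, {}]'|tail -1;python3 m.py; python3 nudge.py '[{"sz":0.0004, "spin":0.07}, {}, {}]'|tail -1;python3 m.py
```

```text
grip_force: 39.9
grip_force: 39.9Traceback (most recent call last):
  File "m.py", line 4, in <module>
    arm.camera("wrist"); s=arm.get_state(); M.append(s["wrist_torque"]);F.append(s["contact_force"])
    ~~~~~~~~~~^^^^^^^^^
ValueError: 200 camera calls are used up
Traceback (most recent call last):
  File "m.py", line 4, in <module>
    arm.camera("wrist"); s=arm.get_state(); M.append(s["wrist_torque"]);F.append(s["contact_force"])
    ~~~~~~~~~~^^^^^^^^^
ValueError: 200 camera calls are used up
```

Camera calls are used up, so I'll average the torque over still rows instead.

```bash
cat > r.py <<'E'
from h import *
s=arm.get_state();A=Rt(s);print("Mz",s["wrist_torque"][2].round(3),"yaw",np.arctan2(A[1,0],A[0,0]).round(3),"t",round(s["clock"],2))
E
python3 r.py; python3 nudge.py '[{}]'|tail -1;python3 r.py; python3 nudge.py '[{}]'|tail -1;python3 r.py; python3 nudge.py '[{}]'|tail -1;python3 r.py; python3 nudge.py '[{}]'|tail -1;python3 r.py; python3 nudge.py '[{}]'|tail -1;python3 r.py; python3 nudge.py '[{}]'|tail -1;python3 r.py
```

```text
Mz -0.091 yaw 1.568 t 44.4
grip_force: 39.9
Mz -0.128 yaw 1.568 t 44.5
grip_force: 39.9
Mz -0.159 yaw 1.568 t 44.6
grip_force: 39.9
Mz -0.13 yaw 1.568 t 44.7
grip_force: 39.9
Mz -0.088 yaw 1.568 t 44.8
grip_force: 39.9
Mz -0.096 yaw 1.568 t 44.9
grip_force: 39.9
Mz -0.113 yaw 1.568 t 45.0
```

```bash
python3 nudge.py '[{"sz":0.0004, "spin":0.07}, {}, {}]'|tail -1;python3 r.py; python3 nudge.py '[{}]'|tail -1;python3 r.py; python3 nudge.py '[{}]'|tail -1;python3 r.py; python3 nudge.py '[{}]'|tail -1;python3 r.py; python3 nudge.py '[{}]'|tail -1;python3 r.py; python3 nudge.py '[{}]'|tail -1;python3 r.py
```

```text
grip_force: 40.0
Mz -0.088 yaw 1.498 t 45.3
grip_force: 40.0
Mz -0.09 yaw 1.498 t 45.4
grip_force: 40.0
Mz -0.072 yaw 1.498 t 45.5
grip_force: 40.0
Mz -0.082 yaw 1.498 t 45.6
grip_force: 40.0
Mz -0.063 yaw 1.498 t 45.7
grip_force: 40.0
Mz -0.069 yaw 1.498 t 45.8
```

Nut 4 is about 0.11 N m above baseline, so it is snug. I'll release it, retreat and hand in.

```bash
python3 nudge.py '[{}, {}, {"sz":-0.03}, {"sz":-0.04}, {"sz":-0.04}, {}, {}]' .044; python3 -c "
from rig import arm
print(arm.sign_off())"
```

```text
clock: 46.5
eef_pos: [0.4995, 0.0216, 0.2425]
tcp_rot: [0.001, 0.732, 0.681, 0.001]
contact_force: [0.4, 0.1, -0.2]
gripper_width: 0.0438
grip_force: 0.0
the job is handed in; nothing more can be done
None
```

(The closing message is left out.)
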